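# Switch on the showcase lamp behind the gallery gate

## Robot

A 6-joint arm with a two-finger parallel gripper is mounted at the origin on the work surface. World frame = base frame: x ahead of the robot, y to its left, z up, the work surface at z = 0. Lengths are in m, angles in degrees, forces in N, time in s.
With the tool pointing down it reaches from about 0.25 to 0.725 m from the base axis. Payload 9.7 kg.
Tool frame: the origin (TCP) lies between the finger pads; the fingertips stand 22 mm ahead of it and the grasp point (between the pads) lies 3 mm ahead of it; z points along the fingers, y is the line along which they close (so a half turn about z gives the same grasp; the last joint's range is limited). The gripper opens to 85 mm and grips with 20 to 120 N. Pads are 22 mm wide; open, the fingers measure 114 mm over their backs; the gripper's body (76 mm by 85 mm) begins 54 mm behind the grasp point. The pads swing forward as they close: fully open they stand 13 mm farther back than shut.
Start: joints at [73.854, 4.979, 10.078, 95.1, 0, 90], TCP at [0.153, 0.528, 0.253] pointing down, gripper open.
Joint ranges: [-179.16, 179.16], [-48.56, 103.87], [-65.8, 70.77], [-126.05, 130.52], [-82.76, 87.17], [-180, 180]. Speed limits (degrees/s): [127.2, 127.2, 147.25, 180, 180, 180].

## Interface

Orientations are given as [roll, pitch, yaw] about the fixed x, y, z axes, in that order (R = Rz(yaw) Ry(pitch) Rx(roll)).
In Python, from workcell import bot, viewer, finder gives the robot as it stands.
- The arm moves only by the tool move_arm, never from a script. Its arguments are lists of equal length, an entry for each row: "offset": the shift along the tool's x, y, z in cm, a list of three; "twist": the turn, a rotation vector about the tool's x, y, z in rad, a list of three; "grip": the opening, from 0 (shut) to 1 (fully open). In form: {"offset": [[x, y, z], ...], "twist": [[ax, ay, az], ...], "grip": [grip, ...]}. A call has 1 to 5 rows; each row shifts and turns the commanded pose from where the row before left it, along the tool's axes as they then stand; what a row does not reach is not made up. A row lasts 1/10 s, in which the tool goes at most 50 mm and 8.59 degrees, less where a joint would pass 70% of its speed; a pose out of reach is approached as far as the arm can. A call is refused whole if a number of a shift passes 5 or a number of a turn 0.15, either way. A call with a gripper value outside its range is refused whole. The fingers move at their own pace and stop on an object; "force" is the grip in N (left out, the last holds). Time passes only in rows, so rows that do not move let the fingers close. It gives the time, the measured TCP pose, the force, the opening and the grip force at its end, in the units of the state.
- bot.get_obs(): the state, without advancing time (a new reading comes with each control period).
- viewer.camera(name): name is "side" or "top" or "wrist"; returns a dict with "color" (400x640x3 uint8, red, green, blue), "depth" (400x640 float32, m along the optical axis (not along the pixel's ray), 0 where there is no reading), "vfov" (degrees; the focal length in pixels is half the picture's height over the tangent of half this angle, whatever the lens; pixels are square), "cx", "cy" (the principal point, pixels), "k1" (the pictures are not rectified: a ray, as slopes to the right and down, at radius r is drawn at 1 + k1 r^2 times it, then the intrinsics apply), "position" and "attitude" of the camera in the world; the wrist camera has in their place "tool_from_camera" (4x4, takes a point from camera to tool coordinates, whose origin is the TCP and whose axes are the flange's). Camera axes: x right, y down, z forward; pixel columns grow to the right and rows downward; lengths in m; the calibration is good to about 2 mm. A picture is of the moment at which its call begins: read the wrist's pose just before it.
- bot.job_done(): hands the job in; it is judged then, once.
Trained networks look in a picture, given as the dict that the camera call returned (one of the last four; its "shot" number tells which), for a name from the list of things; names that differ only in an ending like _2 or _b are one class to them, and where a whole thing is asked for, a point or a joint stands for the part that bears it (a point fixed in the world has none). Each returns a list of dicts, best first, with "p" (0 to 1); they miss things now and then, are a little off and sometimes report something else, mostly with a low value. They report only what shows in the picture. A call takes as long as a camera call.
- finder.boxes_of(picture, thing): "position" ([column, row] in pixels, amid what is visible of it).
- finder.pinpoint(picture, thing): "position" ([column, row] in pixels: a listed point, or the origin of a listed thing).
The state is a dict: "time": time; "q": joint angles; "qd": joint speeds; "joint_efforts": joint torques, N m; "ee_pos": TCP position; "tcp_rot": TCP orientation; "wrist_force": force on the tool from outside, world axes, zero at the start; "torque": the same for the moment, N m; "opening": finger opening in m; "grasp_force": force on a finger pad.
Only numpy, scipy, OpenCV 4.12 (cv2) and the standard library are available. Lean on these libraries where they do the work, as an engineer would, in place of code of your own. Each camera call takes 0.05 s, during which the arm holds its last target. There are 200 camera calls.

## Task

Swing the low brass gallery gate wide open towards you, then switch on the showcase lamp behind it: hook its black pull knob from behind the head, ease it out until it clicks fully out and stays there; do not squeeze the knob hard. Leave the knob out, swing the gate fully shut again, and do not disturb the pieces on display or knock the lamp.

Things in the scene. Friction and masses are not known exactly. Their poses are not given: they have to be found in the camera images.
- gallery: Fixed wooden deck topped with green glass with brass rails, 300 (x) by 460 (y) by 30 mm high; origin under its centre, x points from its gated front edge (nearest the robot) to its back, y left. Fixed rails rise to 91 mm above the work surface (gate posts 119). The gate fills the opening in the front rail at x = -0.135, from y = +0.10 (hinge) to y = -0.084 (free end).
- gate (a joint): Hinge of the gate, rad: 0 shut (stop, in line with the front rail), grows as its free end swings out from the deck towards the robot, stop at 1.6; wide open is anything beyond 1.0. It may start ajar. A light stiff hinge (about 0.1 N m) that stays where it is left; the gate has no latch.
- gate_hinge (a point): Point on the gate's vertical hinge axis (left end of the gate), level with the top of the gate's top rail, 120 mm above the work surface.
- gate_rail (a point): Point on top of the gate's top rail, 155 mm from the hinge axis (29 mm short of the free end), moves with the gate. The gate is an open brass grille 8 mm thick, 184 mm long, from 35 to 120 mm above the work surface; top rail 10 mm deep with thin uprights 25 mm apart below. To open it, hook the rail from behind.
- lamp_knob (a joint): Travel of the lamp's pull knob, m: 0 pushed in (off), grows as it is pulled straight out of the lamp's front face, stop at 0.014 (on). Over-centre spring: about 3.5 N holds it in at 0, falling to nothing at 0.009; beyond that it springs out by itself and stays out with about 2 N. Pushing it back past 0.009 switches it off.
- knob_neck (a point): Point on the knob's level axis where stem meets back of head; moves with the knob, 66 mm above the work surface. Black mushroom head 40 mm diameter, 14 mm thick; behind it a brass stem 10 mm diameter runs into the lamp. Knob in: 38 mm of free stem between head and a brass collar (32 mm diameter, 4 mm thick) on the lamp's face. Site x axis points into the lamp (pull towards -x), z up.
- lamp_face (a point): Point on the front face of the lamp's base on the knob axis (fixed), 42 mm behind knob_neck when the knob is in. The base is a dark wooden box, top 95 mm above the work surface, 100 mm wide, 140 mm deep; a post with a white globe (56 mm diameter, top 194 mm above the work surface) stands 110 mm behind the face. A red band shows on the stem when the knob is out.
- lamp: The whole fixed lamp with base, post, globe and knob; origin at the foot of its front face on the deck, x to its back.
- trough_compass: Bystander: loose brass trough compass 140 by 28 mm, 26 mm tall, on the left of the deck.
- thermometer_holder: Bystander: loose upright silvered thermometer plate on a dark foot, 112 mm tall, front right of the deck.
- compass_lid: Bystander: loose round brass lid lined with cork, 76 mm diameter, 12 mm tall, right of the deck.
- barometer_knob0: Bystander: loose small black knob, 30 mm diameter, 33 mm tall, standing on the deck just behind the front rail beside the gate.
- barometer_knob1: Bystander: the other loose small black knob, same size, on the other side of the gate.
- gimbal_bracket: Bystander: loose bronze U bracket 50 by 70 mm, 58 mm tall, on the deck, right of the lamp.

How it is judged (in metres and radians):
On the way, in this order (a step that is already met when the one before it is completed fails the run):
1. the gate is swung wide open (beyond 1.0 rad) (value of joint gate above 1 rad), for 0.1 s.
2. with the gate still open (beyond 0.8 rad) the knob is pulled fully out (beyond 11 mm) (value of joint lamp_knob above 0.011 m and value of joint gate above 0.8 rad), for 0.2 s.
At the end, for the whole second after the job is handed in: The knob rests out (more than 11 mm of its 14 mm) and the gate is shut to within 0.05 rad and still, with nothing touched (value of joint lamp_knob above 0.011 m and value of joint gate below 0.05 rad and velocity of joint gate between -0.05 and 0.05 rad/s).
It fails at once if the knob is squeezed or strained (more than 30 N from the fingers) (contact force between the fingers and lamp_knob above 30 N).
It fails at once if a piece on display is displaced by more than 20 mm (distance of any of trough_compass, thermometer_holder, compass_lid, barometer_knob0, barometer_knob1, gimbal_bracket from where it was at the start of the episode above 0.02 m).
It fails at once if the lamp is knocked (more than 30 N from the robot) (contact force between any of the arm, the fingers and lamp above 30 N).
It also fails if it takes over 66 s, if anything falls off the work surface, if the arm or the gripper's body presses on something with over 40 N, if the wrist force passes 120 N, or if a joint passes its speed limit or range.

## Working session

There is one attempt and no reset: what is moved stays moved. The work goes in short steps, Python scripts to look and compute and a tool call to move; the robot and the scene stay as the last step left them, time stands still between calls to the robot, and variables do not carry over. Pictures are saved under pics/ and viewed, at most 10 in all, crops included, and the job is handed in when it is done.

Besides the shell and the picture viewer there is one more tool, called after "Request:" as name(argument=value, ...), one argument or row to a line, values as JSON. move_arm: Moves the arm, as the interface text tells. Its arguments: {"type":"object","properties":{"offset":{"type":"array","items":{"type":"array","items":{"type":"number"}}},"twist":{"type":"array","items":{"type":"array","items":{"type":"number"}}},"grip":{"type":"array","items":{"type":"number"}},"force":{"type":"number"}},"required":["offset","twist","grip"]}

```bash
ls; mkdir -p pics; cat > h.py <<'E'
import numpy as np, cv2
from workcell import bot, viewer, finder
from scipy.spatial.transform import Rotation as R
def K(p):
    f=200/np.tan(np.radians(p['vfov'])/2); return np.array([[f,0,p['cx']],[0,f,p['cy']],[0,0,1.]])
def ray(p,px):
    s=cv2.undistortPoints(np.array([[px]],float),K(p),np.array([p['k1'],0,0,0,0.]))[0,0]
    return np.array([s[0],s[1],1.])
E
python3 - <<'E'
from h import *
o=bot.get_obs();print(o)
for n in ['side','top','wrist']:
    p=viewer.camera(n);cv2.imwrite(f'pics/{n}0.png',p['color'][:,:,::-1])
    print(n,{k:v for k,v in p.items() if k not in('color','depth')})
    for t in ['gate_hinge','gate_rail','knob_neck','lamp_face','lamp','gallery','thermometer_holder','barometer_knob0','gimbal_bracket','trough_compass','compass_lid']:
        r=finder.pinpoint(p,t)[:2]; print(t,[(np.round(a['position'],1).tolist(),round(a['p'],2), float(p['depth'][min(399,max(0,int(a['position'][1]))),min(639,max(0,int(a['position'][0])))])) for a in r])
E
```

```text
pics
{'time': 0.0, 'q': array([ 7.38543600e+01,  5.01112431e+00,  1.00341722e+01,  9.51000493e+01,
       -2.81114868e-04,  8.99996038e+01]), 'qd': array([-0.04072595,  0.05050566, -0.01801401,  0.04344186,  0.063255  ,
       -0.04036056]), 'joint_efforts': array([-4.09266559e-04, -5.20389318e+01,  4.64801967e+01,  1.63892732e-02,
       -1.08383322e-04, -1.39498491e-05]), 'ee_pos': array([0.15288811, 0.5281094 , 0.2525803 ]), 'tcp_rot': array([-1.79922999e+02,  2.80582166e-04,  1.63854757e+02]), 'wrist_force': array([-0.49284964,  0.63657421, -0.41329627]), 'torque': array([ 0.02259055,  0.01429595, -0.00926891]), 'grasp_force': 0.0, 'opening': 0.0855345331390242}
side {'vfov': 54.84777195778196, 'cx': 317.5340701484209, 'cy': 192.97702971792623, 'k1': -0.0685527522633999, 'position': array([ 0.38176862, -0.51296422,  0.552715  ]), 'attitude': array([-128.20090425,   -0.31190589,  -25.08052163]), 'shot': 1}
gate_hinge [([279.7, 194.8], 0.71, 0.6999290585517883), ([343.6, 318.8], 0.42, 0.5723083019256592)]
gate_rail [([304.8, 258.2], 0.66, 0.5745945572853088)]
knob_neck [([315.9, 23
[... 1403 characters left out ...]
_lid [([456.3, 207.6], 0.89, 0.790926992893219)]
wrist {'vfov': 71.27362203248626, 'cx': 321.21427928178883, 'cy': 202.82156820766878, 'k1': -0.031382584885796025, 'tool_from_camera': array([[ 8.29948769e-04, -9.61598912e-01, -2.74457361e-01,
         6.98853799e-02],
       [ 9.99999299e-01,  5.66172922e-04,  1.04029609e-03,
         7.19789553e-04],
       [-8.44957267e-04, -2.74458032e-01,  9.61598708e-01,
        -1.20991792e-01],
       [ 0.00000000e+00,  0.00000000e+00,  0.00000000e+00,
         1.00000000e+00]]), 'shot': 3}
gate_hinge []
gate_rail []
knob_neck []
lamp_face []
lamp []
gallery []
thermometer_holder []
barometer_knob0 []
gimbal_bracket []
trough_compass []
compass_lid []
```

```bash
cat >> h.py <<'E'
def campose(p,o=None):
    if 'tool_from_camera' in p:
        T=np.eye(4);T[:3,:3]=R.from_euler('xyz',o['tcp_rot'],degrees=True).as_matrix();T[:3,3]=o['ee_pos']
        return T@p['tool_from_camera']
    T=np.eye(4);T[:3,:3]=R.from_euler('xyz',p['attitude'],degrees=True).as_matrix();T[:3,3]=p['position'];return T
def tri(a,b):  # each (T, ray)
    M=[];v=[]
    for T,r in (a,b):
        d=T[:3,:3]@r;d/=np.linalg.norm(d);P=np.eye(3)-np.outer(d,d);M.append(P);v.append(P@T[:3,3])
    x=np.linalg.lstsq(np.vstack(M),np.hstack(v),rcond=None)[0]
    return x,np.linalg.norm(np.vstack(M)@x-np.hstack(v))
def atz(p,T,px,z):
    d=T[:3,:3]@ray(p,px);return T[:3,3]+d*(z-T[2,3])/d[2]
E
python3 - <<'E'
from h import *
s=viewer.camera('side');t=viewer.camera('top')
Ts,Tt=campose(s),campose(t);np.set_printoptions(precision=4,suppress=True)
for n,z in [('gate_hinge',.12),('gate_rail',.12),('knob_neck',.066),('lamp_face',.066),('lamp',.03),('gallery',0),('gimbal_bracket',.03),('compass_lid',.03)]:
    a=finder.pinpoint(s,n)[0]['position'];b=finder.pinpoint(t,n)[0]['position']
    x,e=tri((Ts,ray(s,a)),(Tt,ray(t,b)));print(n,x,round(e,4),'atz',atz(s,Ts,a,z),atz(t,Tt,b,z))
for n,z in [('thermometer_holder',.03),('barometer_knob0',.03),('trough_compass',.03)]:
    for r in finder.pinpoint(t,n)[:3]: print(n,atz(t,Tt,r['position'],z))
cv2.imwrite('pics/c1.png',np.hstack([cv2.resize(t['color'][120:320,200:520],(480,300)),]*1)[:,:,::-1])
a=cv2.resize(s['color'][130:380,200:500],(720,600));b=cv2.resize(t['color'][130:310,230:500],(800,533))
cv2.imwrite('pics/s1.png',a[:,:,::-1]);cv2.imwrite('pics/t1.png',b[:,:,::-1])
E
```

```text
gate_hinge [0.5567 0.0087 0.1182] 0.0001 atz [0.5559 0.0066 0.12  ] [0.5567 0.0088 0.12  ]Traceback (most recent call last):
  File "<stdin>", line 5, in <module>
IndexError: list index out of range
```

```bash
python3 - <<'E'
from h import *
s=viewer.camera('side');t=viewer.camera('top')
Ts,Tt=campose(s),campose(t);np.set_printoptions(precision=4,suppress=True)
a=cv2.resize(s['color'][130:380,200:500],(720,600));b=cv2.resize(t['color'][130:310,230:500],(800,533))
cv2.imwrite('pics/s1.png',a[:,:,::-1]);cv2.imwrite('pics/t1.png',b[:,:,::-1])
for n,z in [('gate_hinge',.12),('gate_rail',.12),('knob_neck',.066),('lamp_face',.066),('lamp',.03),('gallery',0),('gimbal_bracket',.03),('compass_lid',.03),('thermometer_holder',.03),('barometer_knob0',.03),('trough_compass',.03)]:
    A=finder.pinpoint(s,n)[:2];B=finder.pinpoint(t,n)[:2]
    print(n,'S',[(atz(s,Ts,r['position'],z)[:2],round(r['p'],2)) for r in A],'T',[(atz(t,Tt,r['position'],z)[:2],round(r['p'],2)) for r in B])
    if A and B: print('   tri',*tri((Ts,ray(s,A[0]['position'])),(Tt,ray(t,B[0]['position']))))
E
```

```text
gate_hinge S [(array([0.5596, 0.0046]), 0.55)] T [(array([0.5557, 0.0056]), 0.67)]
   tri [0.5576 0.005  0.1201] 0.0028276056543978193
gate_rail S [(array([ 0.5282, -0.1569]), 0.63), (array([ 0.6088, -0.109 ]), 0.31)] T [(array([ 0.5345, -0.1468]), 0.91)]
   tri [ 0.5331 -0.1489  0.1098] 0.0020206292568409326
knob_neck S [(array([ 0.5923, -0.0559]), 0.68)] T [(array([ 0.5896, -0.0579]), 0.7)]
   tri [ 0.5904 -0.0579  0.0684] 0.0013546285529972303
lamp_face S [(array([ 0.6345, -0.0601]), 0.75), (array([ 0.6258, -0.0874]), 0.45)] T [(array([ 0.6325, -0.0617]), 0.63), (array([ 0.6297, -0.0614]), 0.32)]
   tri [ 0.6329 -0.0617  0.0679] 0.0008806023250204103
lamp S [(array([ 0.638 , -0.0535]), 0.9), (array([0.5965, 0.0359]), 0.61)] T [(array([ 0.6389, -0.0624]), 0.77)]
   tri [ 0.6362 -0.0608  0.0378] 0.002717184226824784
gallery S [] T [(array([ 0.6758, -0.1078]), 0.67)]
gimbal_bracket S [(array([ 0.6619, -0.2085]), 0.69)] T [(array([ 0.666 , -0.1999]), 0.63)]
   tri [ 0.6675 -0.2027  0.02  ] 0.00021672307541831723
compass_lid S [(array([ 0.6404, -0.2753]), 0.88)] T []
thermometer_holder S [(array([ 0.5767, -0.2758]), 0.83)] T [(array([ 0.5748, -0.2814]), 0.68)]
   tri [ 0.5744 -0.2788  0.0366] 0.00020853696396781995
barometer_knob0 S [(array([0.6004, 0.0337]), 0.49)] T [(array([ 0.5649, -0.2153]), 0.6), (array([0.5979, 0.0344]), 0.46)]
   tri [ 0.5431 -0.155   0.2079] 0.02411713086290433
trough_compass S [(array([0.6796, 0.0822]), 0.64), (array([ 0.6621, -0.1997]), 0.59)] T [(array([0.6748, 0.0761]), 0.95)]
   tri [0.6749 0.0754 0.0362] 0.0017109577180788114
```

View pics/s1.png

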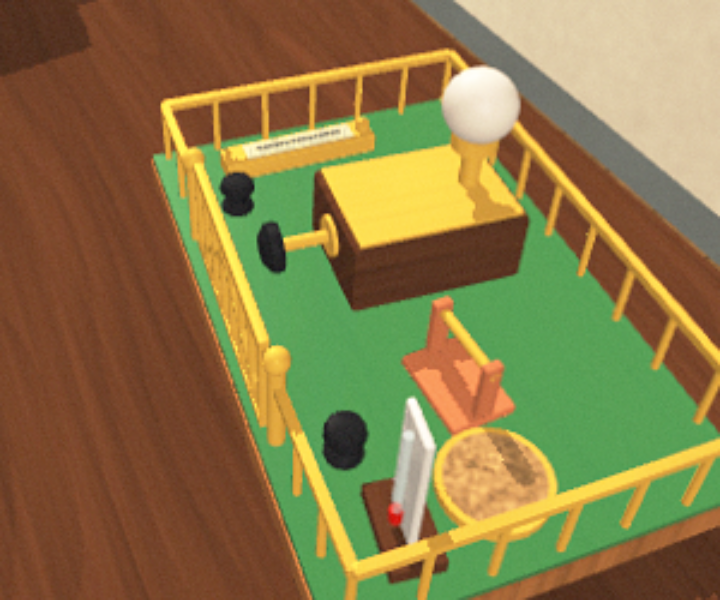

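View pics/t1.png

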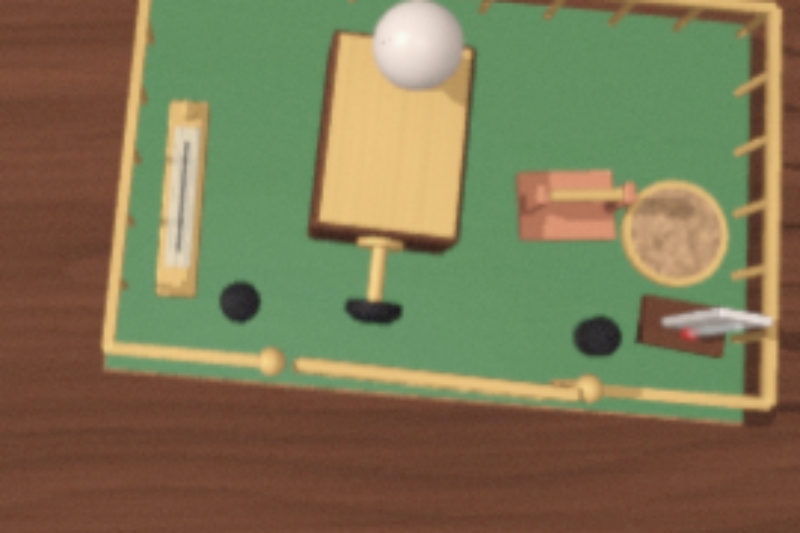

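The gate is almost shut, with its free end at about (575,394) and the posts at (272,360) and (588,388) in the top crop. The knob head is at about (373,310), just behind the gate. I'll move above the gate's free end.

Request:
move_arm(
  offset=[
    [-3.4,-3.3,0],
    [-3.4,-3.3,0],
    [-3.4,-3.3,0],
    [-3.4,-3.3,0],
    [-3.4,-3.3,0],
  ],
  twist=[
    [0,0,0],
    [0,0,0],
    [0,0,0],
    [0,0,0],
    [0,0,0],
  ],
  grip=[0.35,0.35,0.35,0.35,0.35],
)

```text
time: 3.8
ee_pos: [0.2708, 0.3209, 0.2534]
tcp_rot: [180.0, 0.0, 163.9]
wrist_force: [0.8, -0.0, 0.9]
opening: 0.0297
grasp_force: 0.0
```

Request:
move_arm(
  offset=[
    [-3.4,-3.3,0],
    [-3.4,-3.3,0],
    [-3.4,-3.3,0],
    [-3.4,-3.3,0],
    [-3.4,-3.3,0],
  ],
  twist=[
    [0,0,0],
    [0,0,0],
    [0,0,0],
    [0,0,0],
    [0,0,0],
  ],
  grip=[0.35,0.35,0.35,0.35,0.35],
)

```text
time: 4.3
ee_pos: [0.3883, 0.1149, 0.2536]
tcp_rot: [180.0, 0.1, 163.9]
wrist_force: [0.9, 0.9, 0.5]
opening: 0.0299
grasp_force: 0.0
```

Request:
move_arm(
  offset=[
    [-3.4,-3.3,0],
    [-3.4,-3.3,0],
    [-3.4,-3.3,0],
    [0,0,0],
    [0,0,0],
  ],
  twist=[
    [0,0,0],
    [0,0,0],
    [0,0,0],
    [0,0,-0.14],
    [0,0,-0.14],
  ],
  grip=[0.35,0.35,0.35,0.35,0.35],
)

```text
time: 4.8
ee_pos: [0.4586, -0.0083, 0.2529]
tcp_rot: [180.0, -0.0, -180.0]
wrist_force: [-0.7, 0.3, 0.3]
opening: 0.0301
grasp_force: 0.0
```

Request:
move_arm(
  offset=[
    [0,0,0],
    [0,0,0],
    [0,0,0],
    [0,0,0],
    [0,0,0],
  ],
  twist=[
    [0,0,-0.14],
    [0,0,-0.14],
    [0,0,-0.14],
    [0,0,-0.14],
    [0,0,-0.14],
  ],
  grip=[0.35,0.35,0.35,0.35,0.35],
)

```text
time: 5.3
ee_pos: [0.4582, -0.0067, 0.2534]
tcp_rot: [-180.0, 0.0, -139.7]
wrist_force: [0.7, 0.1, -0.5]
opening: 0.03
grasp_force: 0.0
```

Request:
move_arm(
  offset=[
    [0,0,0],
    [0,0,0],
    [0,0,0],
    [0,0,0],
    [0,0,0],
  ],
  twist=[
    [0,0,-0.14],
    [0,0,-0.14],
    [0,0,-0.14],
    [0,0,-0.14],
    [0,0,-0.14],
  ],
  grip=[0.35,0.35,0.35,0.35,0.35],
)

```text
time: 5.8
ee_pos: [0.4582, -0.0067, 0.2533]
tcp_rot: [-180.0, 0.0, -99.6]
wrist_force: [-0.4, -0.2, 0.3]
opening: 0.0297
grasp_force: 0.0
```

```bash
cat > meas.py <<'E'
from h import *
np.set_printoptions(precision=4,suppress=True)
def meas(names,cams=('wrist','top','side'),save=None):
    o=bot.get_obs();print(o['q'],o['ee_pos'],o['tcp_rot'])
    for c in cams:
        o=bot.get_obs();p=viewer.camera(c);T=campose(p,o)
        if save and c=='wrist': cv2.imwrite(save,p['color'][:,:,::-1])
        for n,z in names.items():
            for r in finder.pinpoint(p,n)[:2]:
                if r['p']>.4: print(c,n,np.round(r['position']),round(r['p'],2),atz(p,T,r['position'],z)[:2])
E
python3 - <<'E'
from meas import *
meas(dict(gate_hinge=.12,gate_rail=.12,knob_neck=.066,lamp_face=.066,lamp=.03,barometer_knob1=.03,gallery=0),save='pics/w1.png')
E
```

```text
[ -0.8369  -7.5232  -2.1906  95.3267   0.0004 -81.2773] [ 0.4582 -0.0067  0.2533] [-179.9942    0.0013  -99.5596]
wrist gate_hinge [226. 227.] 0.81 [0.5538 0.0059]
wrist gate_rail [206.  49.] 0.65 [ 0.531  -0.1497]
wrist knob_neck [191. 162.] 0.74 [ 0.5958 -0.0578]
wrist lamp_face [158. 165.] 0.61 [ 0.6334 -0.0615]
wrist lamp [175. 161.] 0.55 [ 0.6334 -0.0612]
wrist barometer_knob1 [222. 231.] 0.92 [0.5992 0.0387]
wrist barometer_knob1 [174. 162.] 0.73 [ 0.6348 -0.0594]
wrist gallery [146. 126.] 0.75 [ 0.6738 -0.1101]
top gate_hinge [326. 248.] 0.93 [0.561  0.0069]
top gate_rail [411. 262.] 0.63 [ 0.5311 -0.1507]
top knob_neck [356. 235.] 0.69 [ 0.5878 -0.0568]
top lamp_face [358. 212.] 0.91 [ 0.6356 -0.0623]
top lamp [308. 230.] 0.74 [0.6034 0.0415]
top lamp [358. 212.] 0.64 [ 0.6395 -0.0669]
top barometer_knob1 [427. 246.] 0.67 [ 0.5634 -0.2115]
top barometer_knob1 [309. 234.] 0.63 [0.5952 0.0381]
top gallery [376. 195.] 0.79 [ 0.68  -0.113]
side gate_hinge [282. 192.] 0.97 [0.5589 0.0149]
side gate_rail [303. 258.] 0.75 [ 0.5311 -0.149 ]
side knob_neck [314. 232.] 0.62 [ 0.5921 -0.0552]
side lamp_face [338. 227.] 0.58 [ 0.6373 -0.0619]
side lamp [336. 241.] 0.68 [ 0.6363 -0.0607]
side lamp [299. 216.] 0.5 [0.6001 0.0345]
side barometer_knob1 [343. 318.] 0.94 [ 0.568  -0.2155]
side barometer_knob1 [297. 218.] 0.5 [0.5941 0.0312]
side gallery [367. 263.] 0.87 [ 0.6757 -0.1116]
```

View pics/w1.png

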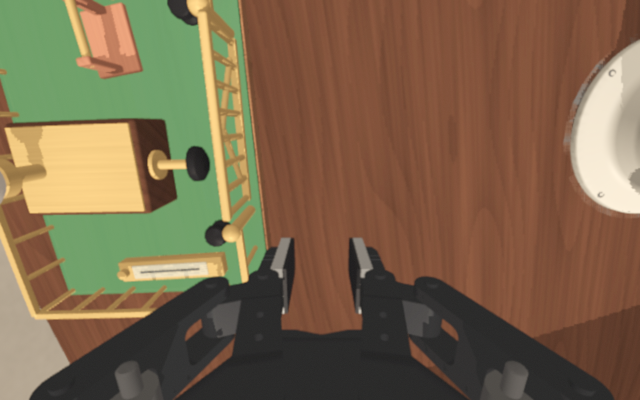

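Request:
move_arm(
  offset=[
    [3.2,-2.4,0],
    [3.2,-2.4,0],
    [3.2,-2.4,0],
    [3.3,-2.4,0],
    [0,0,0],
  ],
  twist=[
    [0,0,0],
    [0,0,0],
    [0,0,0],
    [0,0,0],
    [0,0,0],
  ],
  grip=[0.42,0.42,0.42,0.42,0.42],
)

```text
time: 7.5
ee_pos: [0.5318, -0.1538, 0.2517]
tcp_rot: [179.9, -0.0, -100.1]
wrist_force: [-0.1, 0.6, -0.9]
opening: 0.0358
grasp_force: 0.0
```

Request:
move_arm(
  offset=[
    [0,0,2.5],
    [0,0,2.5],
    [0,0,2.0],
    [0,0,0],
  ],
  twist=[
    [0,0,0],
    [0,0,0],
    [0,0,0],
    [0,0,0],
  ],
  grip=[0.42,0.42,0.42,0.42],
)

```text
time: 7.9
ee_pos: [0.5293, -0.1496, 0.1805]
tcp_rot: [179.7, 0.0, -99.9]
wrist_force: [0.4, -0.0, 0.4]
opening: 0.0362
grasp_force: 0.0
```

```bash
python3 - <<'E'
from meas import *
meas(dict(gate_hinge=.12,gate_rail=.12,knob_neck=.066,lamp_face=.066),cams=('wrist','wrist'),save='pics/w2.png')
E
```

```text
[-15.7817   4.3612   1.3672  87.2684   0.0035 -95.9007] [ 0.5293 -0.1496  0.1805] [179.7393   0.0305 -99.8811]
wrist gate_rail [317. 226.] 0.91 [ 0.5318 -0.1502]
wrist knob_neck [271. 306.] 0.45 [ 0.5955 -0.0553]
wrist gate_rail [322. 224.] 0.6 [ 0.5309 -0.1499]
wrist knob_neck [272. 304.] 0.57 [ 0.5973 -0.0549]
```

View pics/w2.png

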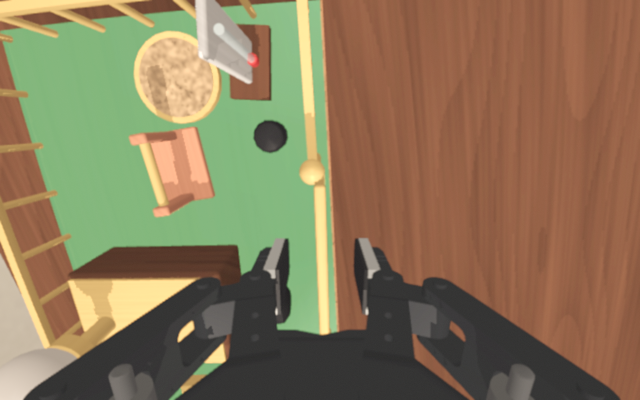

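The top rail runs between the pads at about column 322. I'll descend and swing.

Request:
move_arm(
  offset=[
    [0,0,2.0],
    [0,0,2.0],
    [0,0,1.5],
    [0,0,1.3],
    [0,0,0],
  ],
  twist=[
    [0,0,0],
    [0,0,0],
    [0,0,0],
    [0,0,0],
    [0,0,0],
  ],
  grip=[0.42,0.42,0.42,0.42,0.42],
)

```text
time: 8.9
ee_pos: [0.5298, -0.1501, 0.1135]
tcp_rot: [179.8, 0.0, -99.9]
wrist_force: [0.6, -0.0, 0.3]
opening: 0.036
grasp_force: 0.0
```

Request:
move_arm(
  offset=[
    [-0.05,1.24,0],
    [-0.05,1.24,0],
    [-0.05,1.24,0],
    [-0.05,1.24,0],
    [-0.05,1.24,0],
  ],
  twist=[
    [0,0,0.08],
    [0,0,0.08],
    [0,0,0.08],
    [0,0,0.08],
    [0,0,0.08],
  ],
  grip=[0.42,0.42,0.42,0.42,0.42],
)

```text
time: 9.4
ee_pos: [0.4732, -0.1279, 0.1163]
tcp_rot: [-179.9, 0.0, -123.0]
wrist_force: [1.0, -0.7, 0.2]
opening: 0.036
grasp_force: 0.3
```

Request:
move_arm(
  offset=[
    [-0.05,1.24,0],
    [-0.05,1.24,0],
    [-0.05,1.24,0],
    [-0.05,1.24,0],
    [-0.05,1.24,0],
  ],
  twist=[
    [0,0,0.08],
    [0,0,0.08],
    [0,0,0.08],
    [0,0,0.08],
    [0,0,0.08],
  ],
  grip=[0.42,0.42,0.42,0.42,0.42],
)

```text
time: 9.9
ee_pos: [0.4292, -0.0847, 0.1164]
tcp_rot: [-179.9, 0.1, -145.9]
wrist_force: [-0.1, -0.1, -0.3]
opening: 0.0363
grasp_force: 0.3
```

Request:
move_arm(
  offset=[
    [-0.05,1.24,0],
    [-0.05,1.24,0],
    [-0.05,1.24,0],
    [-0.05,1.24,0],
    [-0.05,1.24,0],
  ],
  twist=[
    [0,0,0.08],
    [0,0,0.08],
    [0,0,0.08],
    [0,0,0.08],
    [0,0,0.08],
  ],
  grip=[0.42,0.42,0.42,0.42,0.42],
)

```text
time: 10.4
ee_pos: [0.4053, -0.0276, 0.1164]
tcp_rot: [-180.0, 0.1, -168.8]
wrist_force: [0.5, -0.5, -0.5]
opening: 0.0356
grasp_force: 0.3
```

Request:
move_arm(
  offset=[
    [-0.05,1.24,0],
    [-0.05,1.24,0],
    [-0.05,1.24,0],
    [0,0,0],
    [0,0,0],
  ],
  twist=[
    [0,0,0.08],
    [0,0,0.08],
    [0,0,0.08],
    [0,0,0],
    [0,0,0],
  ],
  grip=[0.42,0.42,0.42,0.42,0.42],
)

```text
time: 10.9
ee_pos: [0.4026, 0.0091, 0.1159]
tcp_rot: [-180.0, 0.1, 177.8]
wrist_force: [1.0, 1.1, -0.6]
opening: 0.0358
grasp_force: 0.0
```

```bash
python3 - <<'E'
from meas import *
meas(dict(gate_hinge=.12,gate_rail=.12,knob_neck=.066,lamp_face=.066,lamp=.03),save='pics/w3.png')
E
```

```text
[  1.2963 -16.0574 -24.5012  81.4989  -0.0094   3.5104] [0.4026 0.0091 0.1159] [-179.9941    0.0577  177.7859]
wrist gate_rail [303. 271.] 0.93 [0.3994 0.0016]
top gate_hinge [328. 250.] 0.92 [0.557  0.0031]
top knob_neck [352. 235.] 0.8 [ 0.5889 -0.0485]
top lamp_face [358. 210.] 0.6 [ 0.6395 -0.0627]
top lamp [357. 212.] 0.58 [ 0.6393 -0.0654]
side gate_hinge [281. 195.] 0.81 [0.5548 0.0071]
side gate_rail [196. 226.] 0.6 [ 0.3978 -0.0108]
side knob_neck [319. 230.] 0.77 [ 0.6029 -0.053 ]
side knob_neck [194. 224.] 0.49 [0.399  0.0583]
side lamp_face [336. 228.] 0.79 [ 0.6328 -0.0613]
side lamp [337. 239.] 0.86 [ 0.6399 -0.0562]
```

Request:
move_arm(
  offset=[
    [0,0,-2.5],
    [0,0,-3.5],
    [0,0,-4],
    [0,0,0],
    [0,0,0],
  ],
  twist=[
    [0,0,0],
    [0,0,0],
    [0,0,0],
    [0,0,0.075],
    [0,0,0],
  ],
  grip=[0.42,0.42,0.42,0.3,0.27],
)

```text
time: 12.3
ee_pos: [0.4028, 0.0092, 0.2162]
tcp_rot: [180.0, 0.1, 173.2]
wrist_force: [-0.8, 0.1, 0.0]
opening: 0.0233
grasp_force: 0.0
```

Request:
move_arm(
  offset=[
    [-3.0,-0.8,0],
    [-3.0,-0.8,0],
    [-3.0,-0.8,0],
    [-3.0,-0.8,0],
    [0,0,0],
  ],
  twist=[
    [0,0,0],
    [0,0,0],
    [0,0,0],
    [0,0,0],
    [0,0,0],
  ],
  grip=[0.27,0.27,0.27,0.27,0.27],
)

```text
time: 12.8
ee_pos: [0.5195, -0.0377, 0.2127]
tcp_rot: [-180.0, -0.2, 173.4]
wrist_force: [-1.5, 0.8, -0.8]
opening: 0.0232
grasp_force: 0.0
```

```bash
python3 - <<'E'
from meas import *
meas(dict(gate_hinge=.12,gate_rail=.12,knob_neck=.066,lamp_face=.066,lamp=.03),cams=('wrist','wrist'),save='pics/w4.png')
E
```

```text
[-4.141   0.4889  0.9056 90.5878 -0.0147  2.4919] [ 0.5195 -0.0377  0.2127] [-179.9779   -0.1704  173.3671]
wrist gate_hinge [374. 249.] 0.76 [0.5555 0.004 ]
wrist gate_rail [356.  41.] 0.9 [0.3978 0.0019]
wrist gate_rail [144. 304.] 0.42 [ 0.5867 -0.2058]
wrist knob_neck [311. 265.] 0.88 [ 0.593  -0.0566]
wrist knob_neck [310. 281.] 0.66 [ 0.6117 -0.0595]
wrist lamp_face [309. 302.] 0.72 [ 0.6386 -0.0641]
wrist lamp [310. 283.] 0.77 [ 0.6366 -0.0641]
wrist gate_hinge [374. 248.] 0.88 [0.5544 0.0059]
wrist gate_rail [353.  46.] 0.73 [0.3982 0.0007]
wrist knob_neck [306. 267.] 0.84 [ 0.5945 -0.0611]
wrist lamp_face [312. 301.] 0.85 [ 0.6376 -0.0594]
wrist lamp [311. 283.] 0.96 [ 0.6362 -0.0613]
```

View pics/w4.png

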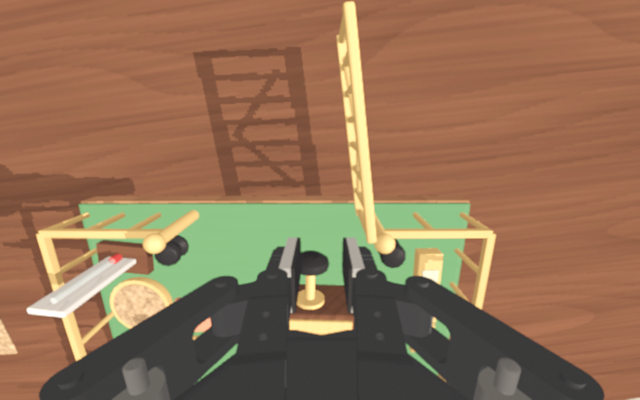

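```bash
python3 - <<'E'
from meas import *
o=bot.get_obs();p=viewer.camera('wrist');T=campose(p,o)
for r in range(246,318,3):
    q=[]
    for c in range(296,332):
        d=p['depth'][r,c]
        w=(T[:3,:3]@(ray(p,(c,r))*d)+T[:3,3])
        if .05<w[2]<.094 and d>0:q.append(w)
    q=np.array(q)
    if len(q):print(r,len(q),'x',q[:,0].mean().round(4),'y',q[:,1].min().round(4),q[:,1].max().round(4),'z',q[:,2].max().round(4))
E
```

```text
249 1 x 0.5797 y -0.054 -0.054 z 0.055
252 21 x 0.5799 y -0.0645 -0.0431 z 0.0637
255 26 x 0.5808 y -0.0641 -0.0382 z 0.0699
258 27 x 0.5815 y -0.0626 -0.0363 z 0.077
261 27 x 0.5827 y -0.0626 -0.0365 z 0.0815
264 27 x 0.5851 y -0.0626 -0.0359 z 0.0829
267 27 x 0.587 y -0.0629 -0.0371 z 0.0861
270 25 x 0.5899 y -0.0633 -0.0394 z 0.0861
273 21 x 0.5922 y -0.065 -0.0447 z 0.0864
276 9 x 0.6039 y -0.0623 -0.0534 z 0.072
279 9 x 0.6074 y -0.0626 -0.0538 z 0.0717
282 9 x 0.6112 y -0.0633 -0.0544 z 0.0723
285 9 x 0.6148 y -0.0636 -0.0549 z 0.0719
288 9 x 0.6185 y -0.0642 -0.0553 z 0.0728
291 23 x 0.6282 y -0.0753 -0.0461 z 0.072
294 34 x 0.6319 y -0.075 -0.0382 z 0.0714
297 34 x 0.6328 y -0.0745 -0.0383 z 0.0719
300 34 x 0.6335 y -0.0743 -0.0385 z 0.0742
303 35 x 0.6338 y -0.0757 -0.0387 z 0.0795
306 35 x 0.6351 y -0.0754 -0.0389 z 0.0834
309 35 x 0.6365 y -0.0762 -0.0391 z 0.0842
312 36 x 0.6366 y -0.0757 -0.0393 z 0.0893
315 36 x 0.6376 y -0.0755 -0.0395 z 0.0925
```

The gate is wide open, and the stem sits at columns 306–315 between the pads, with the head at (313,263) and the collar at (310,300). I'll position behind the head and descend.

Request:
move_arm(
  offset=[
    [-3.1,-0.35,0],
    [-3.1,-0.35,0],
    [-3.2,-0.35,0],
    [0,0,0],
    [0,0,0],
  ],
  twist=[
    [0,0,0],
    [0,0,0],
    [0,0,0],
    [0,0,0],
    [0,0,0],
  ],
  grip=[0.27,0.27,0.27,0.27,0.27],
)

```text
time: 13.95
ee_pos: [0.6099, -0.0581, 0.2144]
tcp_rot: [-180.0, -0.1, 173.3]
wrist_force: [-0.3, 0.3, 0.3]
opening: 0.0229
grasp_force: 0.0
```

Request:
move_arm(
  offset=[
    [0,0,3],
    [0,0,3],
    [0,0,3],
    [0,0,0],
    [0,0,0],
  ],
  twist=[
    [0,0,0],
    [0,0,0],
    [0,0,0],
    [0,0,0],
    [0,0,0],
  ],
  grip=[0.27,0.27,0.27,0.27,0.27],
)

```text
time: 14.45
ee_pos: [0.6093, -0.0578, 0.1264]
tcp_rot: [180.0, 0.0, 173.3]
wrist_force: [0.1, -0.6, 0.2]
opening: 0.023
grasp_force: 0.0
```

```bash
python3 - <<'E'
from meas import *
meas(dict(knob_neck=.066,lamp_face=.066),cams=('wrist',),save='pics/w5.png')
s=viewer.camera('side');a=cv2.resize(s['color'][130:290,230:430],(600,480))
w=cv2.imread('pics/w5.png')[180:400,200:440];w=cv2.resize(w,None,fx=.8,fy=.8)
cv2.imwrite('pics/s5.png',np.hstack([a[:,:,::-1],cv2.copyMakeBorder(w,0,480-w.shape[0],0,0,cv2.BORDER_CONSTANT)]))
E
```

```text
[-5.4228 12.8133  4.8714 82.051   0.0009  1.259 ] [ 0.6093 -0.0578  0.1264] [179.9989   0.0071 173.3182]
wrist knob_neck [318. 208.] 0.96 [ 0.5951 -0.0571]
wrist knob_neck [319. 242.] 0.43 [ 0.6198 -0.0597]
wrist lamp_face [318. 264.] 0.58 [ 0.6366 -0.0622]
```

View pics/s5.png

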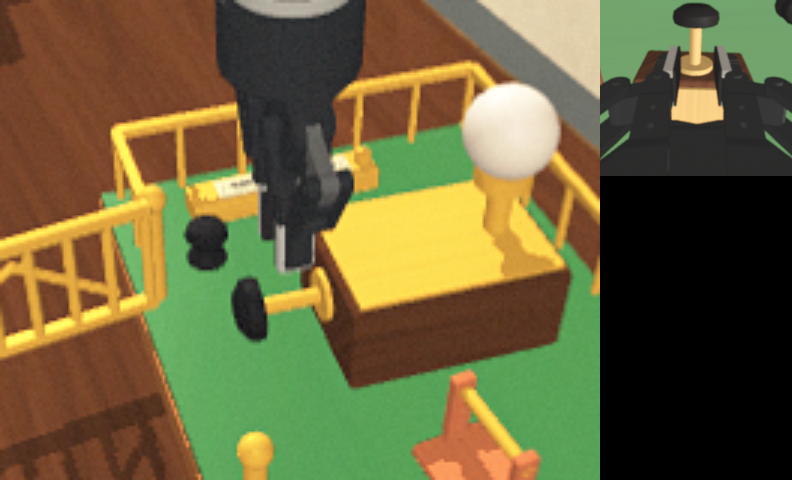

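The stem is centred between the pads, and the fingers hang over the gap between the head (left) and the collar. I'll lower them.

Request:
move_arm(
  offset=[
    [-0.2,0,1.0],
    [0,0,1.2],
    [0,0,1.2],
    [0,0,1.2],
    [0,0,0.5],
  ],
  twist=[
    [0,0,0],
    [0,0,0],
    [0,0,0],
    [0,0,0],
    [0,0,0],
  ],
  grip=[0.27,0.27,0.27,0.27,0.27],
)

```text
time: 15.15
ee_pos: [0.6109, -0.0582, 0.0719]
tcp_rot: [-180.0, -0.2, 173.3]
wrist_force: [-0.5, -0.1, -0.9]
opening: 0.0231
grasp_force: 0.0
```

Request:
move_arm(
  offset=[
    [0.3,0,0],
    [0.3,0,0],
    [0.2,0,0],
    [0.2,0,0],
    [0,0,0],
  ],
  twist=[
    [0,0,0],
    [0,0,0],
    [0,0,0],
    [0,0,0],
    [0,0,0],
  ],
  grip=[0.27,0.27,0.27,0.27,0.27],
)

```text
time: 15.65
ee_pos: [0.6021, -0.0571, 0.0749]
tcp_rot: [180.0, 0.1, 173.3]
wrist_force: [1.6, -0.5, -0.0]
opening: 0.0231
grasp_force: 1.1
```

Request:
move_arm(
  offset=[
    [0.2,0,0],
    [0.2,0,0],
    [0.2,0,0],
    [0.1,0,0],
    [0,0,0],
  ],
  twist=[
    [0,0,0],
    [0,0,0],
    [0,0,0],
    [0,0,0],
    [0,0,0],
  ],
  grip=[0.27,0.27,0.27,0.27,0.27],
)

```text
time: 16.15
ee_pos: [0.5945, -0.0563, 0.0741]
tcp_rot: [-180.0, -0.0, 173.3]
wrist_force: [-0.7, 0.1, 0.1]
opening: 0.023
grasp_force: 0.0
```

Request:
move_arm(
  offset=[
    [0.1,0,0],
    [0.1,0,0],
    [0.1,0,0],
    [0,0,0],
  ],
  twist=[
    [0,0,0],
    [0,0,0],
    [0,0,0],
    [0,0,0],
  ],
  grip=[0.27,0.27,0.27,0.27],
)

```text
time: 16.55
ee_pos: [0.5919, -0.0559, 0.0743]
tcp_rot: [180.0, -0.0, 173.3]
wrist_force: [-0.3, -0.3, 0.1]
opening: 0.0228
grasp_force: 0.0
```

```bash
cat > knob.py <<'E'
from meas import *
o=bot.get_obs();p=viewer.camera('wrist');T=campose(p,o)
cv2.imwrite('pics/k%.2f.png'%o['time'],p['color'][:,:,::-1])
S=T[:3,:3];pts=[]
for r in range(60,330,2):
    for c in range(270,370,2):
        d=p['depth'][r,c]
        w=S@(ray(p,(c,r))*d)+T[:3,3]
        if d>0 and .06<w[2]<.09 and abs(w[1]+.056)<.02 and w[0]<.628: pts.append([r,*w,int(p['color'][r,c].sum()),*p['color'][r,c]])
q=np.array(pts);h=q[q[:,4]<150]
print('head x range',np.percentile(h[:,1],[2,50,98]) if len(h) else None)
red=q[(q[:,5]>1.8*q[:,6])&(q[:,5]>90)];print('red',len(red),red[:,1:4].mean(0) if len(red) else '')
meas(dict(knob_neck=.066,lamp_face=.066),cams=('wrist','side','top'))
E
python3 knob.py
```

```text
head x range [0.5649 0.57   0.5973]
red 15 [ 0.6263 -0.0621  0.0706]
[-5.3944 11.3178 -2.6648 76.0174  0.0002  1.2967] [ 0.592  -0.0559  0.0743] [179.9998  -0.     173.309 ]
wrist knob_neck [318. 243.] 0.91 [ 0.5801 -0.0553]
wrist lamp_face [317. 334.] 0.77 [ 0.635  -0.0625]
side knob_neck [306. 232.] 0.75 [ 0.5796 -0.0475]
side lamp_face [336. 230.] 0.85 [ 0.6315 -0.0663]
```

The knob has clicked out: the neck moved from 0.594 to 0.580 and the red band shows. I'll back off and rise.

Request:
move_arm(
  offset=[
    [-0.4,0,0],
    [-0.3,0,0],
    [0,0,-2],
    [0,0,-3],
    [0,0,-3],
  ],
  twist=[
    [0,0,0],
    [0,0,0],
    [0,0,0],
    [0,0,0],
    [0,0,0],
  ],
  grip=[0.27,0.27,0.27,0.27,0.27],
)

```text
time: 17.55
ee_pos: [0.5989, -0.0567, 0.1548]
tcp_rot: [-180.0, -0.1, 173.3]
wrist_force: [0.5, 0.6, 0.5]
opening: 0.0231
grasp_force: 0.0
```

Request:
move_arm(
  offset=[
    [0,0,-3],
    [0,0,-3],
    [3.5,1.0,0],
    [3.5,1.0,0],
    [3.5,1.0,0],
  ],
  twist=[
    [0,0,0],
    [0,0,0],
    [0,0,0],
    [0,0,0],
    [0,0,0],
  ],
  grip=[0.27,0.27,0.42,0.42,0.42],
)

```text
time: 18.05
ee_pos: [0.4975, -0.0144, 0.2142]
tcp_rot: [180.0, 0.0, 173.3]
wrist_force: [0.6, 1.0, 0.7]
opening: 0.0359
grasp_force: 0.0
```

```bash
python3 - <<'E'
from meas import *
meas(dict(gate_hinge=.12,gate_rail=.12,knob_neck=.066,lamp_face=.066),cams=('wrist','wrist','side'))
E
```

```text
[-1.6606 -2.8331 -2.1853 90.6383  0.002   5.0529] [ 0.4975 -0.0144  0.2142] [179.9972   0.0093 173.2865]
wrist gate_hinge [348. 276.] 0.9 [0.5577 0.0033]
wrist gate_hinge [194. 326.] 0.56 [ 0.5944 -0.1446]
wrist gate_rail [324.  79.] 0.61 [ 0.3979 -0.0001]
wrist knob_neck [292. 272.] 0.73 [ 0.5788 -0.0552]
wrist lamp_face [295. 318.] 0.76 [ 0.6376 -0.0596]
wrist gate_hinge [324.  81.] 0.65 [ 0.4006 -0.0002]
wrist gate_hinge [351. 270.] 0.57 [0.5543 0.0059]
wrist gate_rail [326.  77.] 0.8 [0.3983 0.0015]
wrist knob_neck [293. 271.] 0.57 [ 0.5787 -0.0533]
wrist lamp_face [293. 316.] 0.62 [ 0.6357 -0.0619]
side gate_hinge [283. 197.] 0.66 [ 0.5551 -0.0016]
side gate_hinge [370. 350.] 0.59 [ 0.5444 -0.3192]
side gate_rail [195. 221.] 0.93 [0.3985 0.0004]
side lamp_face [339. 228.] 0.66 [ 0.6385 -0.0639]
```

Request:
move_arm(
  offset=[
    [3.4,0.1,0],
    [3.3,0.1,0],
    [3.3,0.1,0],
    [0,0,0],
    [0,0,0],
  ],
  twist=[
    [0,0,0],
    [0,0,0],
    [0,0,0],
    [0,0,-0.145],
    [0,0,0],
  ],
  grip=[0.42,0.42,0.42,0.42,0.42],
)

```text
time: 19.3
ee_pos: [0.3989, -0.0, 0.2148]
tcp_rot: [-180.0, 0.1, -178.2]
wrist_force: [-0.3, 0.3, 0.0]
opening: 0.0355
grasp_force: 0.0
```

Request:
move_arm(
  offset=[
    [0,0,2.5],
    [0,0,2.5],
    [0,0,2.5],
    [0,0,2.5],
    [0,0,0],
  ],
  twist=[
    [0,0,0],
    [0,0,0],
    [0,0,0],
    [0,0,0],
    [0,0,0],
  ],
  grip=[0.42,0.42,0.42,0.42,0.2],
)

```text
time: 19.8
ee_pos: [0.398, -0.0002, 0.1113]
tcp_rot: [180.0, -0.3, -178.6]
wrist_force: [-0.0, 0.1, 0.5]
opening: 0.0223
grasp_force: 0.0
```

Request:
move_arm(
  offset=[
    [0,0,0],
    [0,0,0],
  ],
  twist=[
    [0,0,0],
    [0,0,0],
  ],
  grip=[0.2,0.2],
)

```text
time: 20.0
ee_pos: [0.4, -0.0001, 0.1157]
tcp_rot: [-180.0, 0.1, -178.5]
wrist_force: [0.6, 0.9, -0.1]
opening: 0.0171
grasp_force: 0.0
```

Request:
move_arm(
  offset=[
    [-0.05,-1.24,0],
    [-0.05,-1.24,0],
    [-0.05,-1.24,0],
    [-0.05,-1.24,0],
    [-0.05,-1.24,0],
  ],
  twist=[
    [0,0,-0.08],
    [0,0,-0.08],
    [0,0,-0.08],
    [0,0,-0.08],
    [0,0,-0.08],
  ],
  grip=[0.2,0.2,0.2,0.2,0.2],
)

```text
time: 20.5
ee_pos: [0.414, -0.0607, 0.1158]
tcp_rot: [-179.9, 0.1, -155.3]
wrist_force: [1.1, 0.7, -0.1]
opening: 0.017
grasp_force: 0.3
```

Request:
move_arm(
  offset=[
    [-0.05,-1.24,0],
    [-0.05,-1.24,0],
    [-0.05,-1.24,0],
    [-0.05,-1.24,0],
    [-0.05,-1.24,0],
  ],
  twist=[
    [0,0,-0.08],
    [0,0,-0.08],
    [0,0,-0.08],
    [0,0,-0.08],
    [0,0,-0.08],
  ],
  grip=[0.2,0.2,0.2,0.2,0.2],
)

```text
time: 21.0
ee_pos: [0.4504, -0.1106, 0.1158]
tcp_rot: [-179.9, 0.1, -132.4]
wrist_force: [0.0, 0.2, -0.1]
opening: 0.017
grasp_force: 0.3
```

Request:
move_arm(
  offset=[
    [-0.05,-1.24,0],
    [-0.05,-1.24,0],
    [-0.05,-1.24,0],
    [-0.05,-1.24,0],
    [-0.05,-1.24,0],
  ],
  twist=[
    [0,0,-0.08],
    [0,0,-0.08],
    [0,0,-0.08],
    [0,0,-0.08],
    [0,0,-0.08],
  ],
  grip=[0.2,0.2,0.2,0.2,0.2],
)

```text
time: 21.5
ee_pos: [0.5033, -0.1424, 0.1157]
tcp_rot: [-179.9, 0.0, -109.5]
wrist_force: [-0.5, 0.3, -0.0]
opening: 0.0168
grasp_force: 0.3
```

```bash
python3 - <<'E'
from meas import *
meas(dict(gate_hinge=.12,gate_rail=.12,knob_neck=.066),cams=('wrist','top','side'))
E
```

```text
[-15.7934   0.7506  -9.535   79.6243  -0.0017 -86.2883] [ 0.5033 -0.1424  0.1157] [-179.91      0.0041 -109.5051]
wrist gate_hinge [168. 291.] 0.55 [ 0.5763 -0.1585]
wrist gate_rail [332. 274.] 0.84 [ 0.498  -0.1409]
top gate_hinge [327. 250.] 0.65 [0.5589 0.0048]
top gate_rail [407. 281.] 0.76 [ 0.4971 -0.1419]
top knob_neck [354. 240.] 0.82 [ 0.5772 -0.0527]
side gate_rail [284. 259.] 0.6 [ 0.5041 -0.1399]
side knob_neck [308. 233.] 0.66 [ 0.581  -0.0533]
```

Request:
move_arm(
  offset=[
    [-0.05,-1.24,0],
    [-0.02,-0.8,0],
    [-0.01,-0.6,0],
    [0,-0.3,0],
    [0,0,0],
  ],
  twist=[
    [0,0,-0.08],
    [0,0,-0.05],
    [0,0,-0.04],
    [0,0,-0.02],
    [0,0,0],
  ],
  grip=[0.2,0.2,0.2,0.2,0.2],
)

```text
time: 22.6
ee_pos: [0.5308, -0.1491, 0.1142]
tcp_rot: [180.0, 0.0, -98.8]
wrist_force: [-0.1, 0.2, -0.3]
opening: 0.0169
grasp_force: 0.0
```

Request:
move_arm(
  offset=[
    [0,-0.25,0],
    [0,-0.2,0],
    [0,-0.1,0],
    [0,0,0],
  ],
  twist=[
    [0,0,-0.015],
    [0,0,-0.01],
    [0,0,0],
    [0,0,0],
  ],
  grip=[0.2,0.2,0.2,0.2],
)

```text
time: 23.0
ee_pos: [0.5362, -0.1499, 0.1143]
tcp_rot: [-180.0, -0.0, -97.3]
wrist_force: [-0.1, 0.3, 0.3]
opening: 0.017
grasp_force: 0.0
```

Request:
move_arm(
  offset=[
    [0,-0.15,0],
    [0,-0.15,0],
    [0,-0.1,0],
    [0,0,0],
  ],
  twist=[
    [0,0,0],
    [0,0,0],
    [0,0,0],
    [0,0,0],
  ],
  grip=[0.2,0.2,0.2,0.2],
)

```text
time: 23.4
ee_pos: [0.5403, -0.1504, 0.1143]
tcp_rot: [-180.0, 0.0, -97.3]
wrist_force: [0.2, -0.2, -0.1]
opening: 0.0172
grasp_force: 0.0
```

Request:
move_arm(
  offset=[
    [0,-0.1,0],
    [0,-0.1,0],
    [0,0,0],
  ],
  twist=[
    [0,0,0],
    [0,0,0],
    [0,0,0],
  ],
  grip=[0.2,0.2,0.2],
)

```text
time: 23.7
ee_pos: [0.5406, -0.1504, 0.1142]
tcp_rot: [179.8, 0.0, -97.3]
wrist_force: [-9.6, 1.0, 5.1]
opening: 0.0171
grasp_force: 4.9
```

The gate is firm against its stop. I'll centre the fingers on the rail and lift clear.

Request:
move_arm(
  offset=[
    [0,0.3,0],
    [0,0.3,0],
    [0,0,0],
    [0,0,-2],
    [0,0,-3],
  ],
  twist=[
    [0,0,0],
    [0,0,0],
    [0,0,0],
    [0,0,0],
    [0,0,0],
  ],
  grip=[0.2,0.2,0.3,0.3,0.3],
)

```text
time: 24.2
ee_pos: [0.5354, -0.1496, 0.1632]
tcp_rot: [179.8, 0.0, -97.3]
wrist_force: [0.8, -0.1, 0.3]
opening: 0.0259
grasp_force: 0.0
```

Request:
move_arm(
  offset=[
    [0,0,-4],
    [0,0,-4],
    [0,4,0],
    [0,4,0],
    [0,0,0],
  ],
  twist=[
    [0,0,0],
    [0,0,0],
    [0,0,0],
    [0,0,0],
    [0,0,0],
  ],
  grip=[0.3,0.3,0.3,0.3,0.3],
)

```text
time: 24.7
ee_pos: [0.4539, -0.1392, 0.2453]
tcp_rot: [-180.0, -0.0, -97.3]
wrist_force: [0.3, 0.1, 0.5]
opening: 0.0254
grasp_force: 0.0
```

```bash
python3 - <<'E'
from meas import *
meas(dict(gate_hinge=.12,gate_rail=.12,knob_neck=.066),cams=('wrist','top','side'))
t=viewer.camera('side');cv2.imwrite('pics/t9.png',cv2.resize(t['color'][130:380,200:500],(720,600))[:,:,::-1])
E
```

```text
[-17.0514  -5.4942  -1.2416  94.215   -0.0075 -99.7149] [ 0.4539 -0.1392  0.2453] [-179.9642   -0.0137  -97.3366]
wrist gate_rail [229. 199.] 0.67 [ 0.5376 -0.1522]
wrist knob_neck [226. 267.] 0.82 [ 0.5804 -0.0565]
top gate_hinge [324. 251.] 0.58 [0.5557 0.0114]
top gate_rail [410. 260.] 0.98 [ 0.5342 -0.1505]
top knob_neck [353. 239.] 0.6 [ 0.5792 -0.0493]
side gate_hinge [278. 194.] 0.78 [0.5501 0.0099]
side gate_rail [306. 259.] 0.56 [ 0.533  -0.1537]
side knob_neck [309. 235.] 0.87 [ 0.5806 -0.0579]
```

View pics/t9.png

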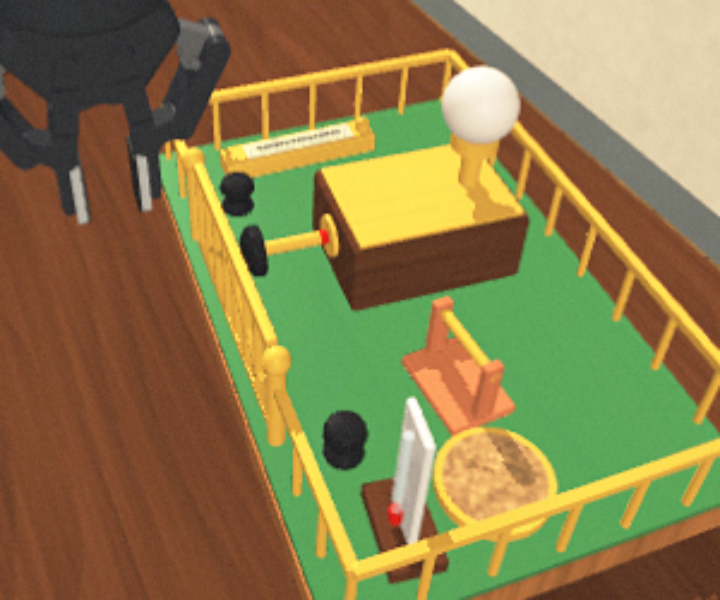

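The gate is shut in line with the rail, the knob is out with its red band showing at (325,237), and the display pieces are where they started. I'm handing it in.

```bash
python3 -c "
from workcell import bot
print(bot.job_done())"
```

```text
the job is handed in; nothing more can be done
None
```

The job is handed in, with no verdict returned: the final picture shows the knob fully out with its red band showing, the gate shut against its stop, and no display piece visibly moved.

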